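Park the sprung plunger and draw the gate bolt

TASK

Set the gate bolt on the pine board to stay unlocked: pull its sprung plunger up to the top of its travel, twist the handle counter-clockwise until it meets the stop and let it drop into the rest notch so that it stays up by itself when let go, and then draw the bolt bar by its peg all the way back from its keeper. Feel for the stops and do not force the plunger against its stops, its collar or the bar; leave the other ironmongery where it lies.

Things in the scene. Friction and masses are not known exactly. Their poses are not given: they have to be found in the camera images.
- bolt_board: pine board 200 x 320 mm, 18 mm thick, fixed on the drawer bottom, carrying a gate bolt with a sprung locking plunger. Origin at the centre of its underside, z up, long side along its y. The bolt bar, the plunger and the bar's peg all lie on the line x = -40 mm of the board; the plunger's vertical axis is at (-40, -40) mm.
- plunger_grip (a point): grip point on the plunger's axis: its steel handle is a flat-sided bar 36 mm long (its x), 20 mm thick (its y, pinch across this), 30 mm high, on a spindle above a square zinc collar. The point is 18 mm above the bar's underside, 12 mm below its top, and 112 mm over the drawer bottom with the plunger down. Turns and rises with the handle.
- collar_top (a point): centre of the zinc collar's top, 34 mm square, 58 mm over the drawer bottom, with a slot (board x) for the plunger's 4 mm cross pin. Twisting meets two steel ridges, behind each a rest notch 4 mm deep, then a stop block 11 mm higher than the notch (74 to 84 mm over the drawer bottom). This crown is screwed on by eye, its height and angle different each time. Over 25 N between plunger and collar is forcing.
- plunger (a joint): lift, m: 0 down, tip in the bar's hole, pin in the slot. Spring: 7 N at 0, 12 N at the top. Twists freely above 4 mm, but only near the top of its pull does the pin pass over the ridge. The pull ends at a hard stop, somewhere from 15 to 25 mm; the ridge needs 2 mm less, the rest notch holds it 6 mm below the pull stop (9 to 19 mm). Let down elsewhere it falls to 4 mm or less.
- plunger_turn (a joint): twist of the handle, rad: 0 with the pin in the slot, grows counter-clockwise from above. The middle of the rest notch is anywhere from 0.8 to 1.5; right behind it is the solid stop, touched 0.03 past the middle, and from there the spring draws the pin straight down into the notch. Free twisting takes about 0.02 N m; the stop is felt clearly at 0.1 N m; over 0.25 N m is forcing.
- bolt_peg (a point): centre of the upright steel peg on the bolt bar, 14 mm in diameter, 40 mm high from the bar's top (28 mm over the drawer bottom) to 68 mm; this point is 50 mm over the drawer bottom. 95 mm from the plunger's axis along the board's +y when the bolt is shut.
- bolt (a joint): travel of the bolt bar, m: 0 shut (locked by the plunger), 0.04 fully drawn at its end stop, moving along the board's +y (the peg moves away from the plunger). Friction about 2.5 N.
- hinge_a: zinc butt hinge, open flat, 70 mm square and 10 mm thick, loose on the pine board; origin at the centre of its underside; leave alone
- hinge_b: a second zinc butt hinge like it, loose on the drawer bottom; leave alone
- hasp: rusted steel hasp strap 34 x 95 mm, 5 mm thick with a 23 mm high staple loop, loose on the pine board; origin at the centre of its underside; leave alone
- padlock: squat brass padlock lying flat, 45 x 50 mm body, 22 mm high, steel shackle to its +x, loose; leave alone
- thumb_latch: black iron thumb latch, 40 x 150 mm plate with a grip 39 mm high, loose; leave alone
- canister: clear glass canister, 83 mm wide, 115 mm high, dented tin lid, brass keys inside, loose; leave alone

How it is judged:
On the way:
1. the plunger rests in its notch by itself, let go, while the bolt is still shut (value of joint plunger between 0.008 and 0.0202 m and value of joint plunger_turn above 0.7 rad and value of joint bolt below 0.006 m and contact force between the fingers and plunger below 0.5 N), for 0.2 s.
At the end, for the whole second after the job is handed in: The plunger stays up in its rest notch by itself (lift 8 to 20.2 mm, twist over 0.7 rad) and the bolt bar is drawn back at least 35 of its 40 mm, both at rest (value of joint plunger between 0.008 and 0.0202 m and value of joint plunger_turn above 0.7 rad and value of joint bolt above 0.035 m and velocity of joint bolt between -0.01 and 0.01 m/s and velocity of joint plunger between -0.01 and 0.01 m/s); the robot touches nothing.
It fails at once if the plunger is forced against its collar, crown or stops (over 25 N) (contact force between plunger and housing above 25 N).
It fails at once if the bar is forced against the plunger (over 25 N) (contact force between plunger and bolt above 25 N).
It fails at once if a bystander is shifted by more than 20 mm (distance of any of hinge_a, hinge_b, hasp, padlock, thumb_latch, canister from where it was at the start of the episode above 0.02 m).
It also fails if it takes over 72 s, if anything falls off the work surface, if the arm or the gripper's body presses on something with over 40 N, if the wrist force passes 120 N, or if a joint passes its speed limit or range.

ROBOT

A 6-joint arm with a two-finger parallel gripper is mounted at the origin on the work surface. World frame = base frame: x ahead of the robot, y to its left, z up, the work surface at z = 0. Lengths are in m, angles in rad, forces in N, time in s.
With the tool pointing down it reaches from about 0.375 to 0.9 m from the base axis. Payload 3.1 kg.
Tool frame: the origin (TCP) lies midway between the tips of the shut fingers; the grasp point (between the pads) lies 19 mm behind it; z points along the fingers, y is the line along which they close (so a half turn about z gives the same grasp; the last joint's range is limited). The gripper opens to 85 mm and grips with 20 to 120 N. Pads are 22 mm wide; open, the fingers measure 114 mm over their backs; the gripper's body (76 mm by 85 mm) begins 54 mm behind the grasp point. The pads swing forward as they close: fully open they stand 13 mm farther back than shut.
Start: joints at [0.969, 0.527, 1.433, -0, 1.181, -0.178], TCP at [0.257, 0.57, 0.231] pointing down, gripper open.
Joint ranges: [-3.08, 3.08], [-0.75, 2.2], [0.22, 2.44], [-1.43, 4.57], [0, 2.65], [-2.85, 2.85]. Speed limits (rad/s): [2.79, 2.79, 3.14, 3.14, 3.14, 3.14].

INTERFACE

Orientations are given as a unit quaternion [x, y, z, w].
In Python, from station import manip gives the robot as it stands. The module is installed in compiled form; this text tells all that it offers.
- The arm moves only by the tool apply_moves, never from a script. Its arguments are lists of equal length, an entry for each row: "claw": the gripper's target within -1 to 1 (fully open at 1, half-way at 0, shut at -1); "travel": the shift along the tool's x, y, z scaled (see below), a list of three; "turn": the turn, a rotation vector about the tool's x, y, z scaled (see below), a list of three. In form: {"claw": [claw, ...], "travel": [[dx, dy, dz], ...], "turn": [[rx, ry, rz], ...]}. A call has 1 to 5 rows; each row is the pose to reach, as a shift and turn from the pose commanded when the call began, along the tool's axes at that moment, turning the shorter way round; what a row does not reach only later rows make up. The controller multiplies each number of a shift by 800 mm and each number of a turn by 180 degrees. A row lasts 1/12 s, in which the tool goes at most 41.7 mm and 7.16 degrees, less where a joint would pass 70% of its speed; a pose out of reach is approached as far as the arm can. A call with a number of a shift or a turn outside -1 to 1 is refused whole. A call with a gripper value outside its range is refused whole. The fingers move at their own pace and stop on an object; "newtons" is the grip in N (left out, the last holds). Time passes only in rows, so rows that repeat a pose let the fingers close. It gives the time, the measured TCP pose, the force, the opening and the grip force at its end, in the units of the state.
- manip.sense(): the state, without advancing time (a new reading comes with each control period).
- manip.snapshot(name): name is "scene" or "top"; returns a dict with "pixels" (480x640x3 uint8, red, green, blue), "depth" (480x640 float32, m along the optical axis (not along the pixel's ray), 0 where there is no reading), "intrinsics" (3x3 intrinsics, pixels), "k1" (the pictures are not rectified: a ray, as slopes to the right and down, at radius r is drawn at 1 + k1 r^2 times it, then the intrinsics apply), "R" (3x3) and "t" (3): a world point X has camera coordinates R X + t. Camera axes: x right, y down, z forward; pixel columns grow to the right and rows downward; lengths in m; the calibration is good to about 2 mm. A picture is of the moment at which its call begins.
- manip.sign_off(): hands the job in; it is judged then, once.
The state is a dict: "t": time; "q": joint angles; "qd": joint speeds; "tau": joint torques, N m; "tcp_pos": TCP position; "tool_rot": TCP orientation; "force": force on the tool from outside, world axes, zero at the start; "ft_torque": the same for the moment, N m; "finger_gap": opening from 0.0 (shut) to 1.0 (fully open); "gripper_force": force on a finger pad.
Only numpy, scipy, OpenCV 4.12 (cv2) and the standard library are available. Lean on these libraries where they do the work, as an engineer would, in place of code of your own. Each camera call takes 0.05 s, during which the arm holds its last target. There are 200 camera calls.

## Working session

There is one attempt and no reset: what is moved stays moved. The work goes in short steps, Python scripts to look and compute and a tool call to move; the robot and the scene stay as the last step left them, time stands still between calls to the robot, and variables do not carry over. Pictures are saved under pics/ and viewed, at most 10 in all, crops included, and the job is handed in when it is done.

Besides the shell and the picture viewer there is one more tool, called after "Emit:" by a JSON object that holds its "name" and its "arguments", one argument or row to a line. apply_moves: Moves the arm, as the interface text tells. Shifts and turns lie within -1 to 1; 1 stands for 800 mm of shift or 180 degrees of turn. Its arguments: {"type":"object","properties":{"claw":{"type":"array","items":{"type":"number"}},"travel":{"type":"array","items":{"type":"array","items":{"type":"number"}}},"turn":{"type":"array","items":{"type":"array","items":{"type":"number"}}},"newtons":{"type":"number"}},"required":["claw","travel","turn"]}

```bash
mkdir -p pics
cat > h.py <<'E'
import numpy as np, cv2
from station import manip
def snap(n):
    s=manip.snapshot(n); return s
def undist(s,u,v):
    K=s["intrinsics"]; p=np.array([(u-K[0,2])/K[0,0],(v-K[1,2])/K[1,1]])
    r=np.linalg.norm(p); x=r
    for _ in range(20): x=r/(1+s["k1"]*x*x)
    return p*(x/r if r>0 else 1)
def ray(s,u,v):
    a=undist(s,u,v); R,t=np.array(s["R"]),np.array(s["t"])
    return -R.T@t, R.T@np.array([a[0],a[1],1.])
def onz(s,u,v,z):
    c,d=ray(s,u,v); return c+d*(z-c[2])/d[2]
def dep(s,u,v):
    c,d=ray(s,u,v); return c+d*s["depth"][int(v),int(u)]
def proj(s,X):
    p=np.array(s["R"])@X+np.array(s["t"]); a=p[:2]/p[2]; a=a*(1+s["k1"]*(a@a)); K=s["intrinsics"]
    return a*[K[0,0],K[1,1]]+[K[0,2],K[1,2]]
E
python3 - <<'E'
from h import *
for n in("scene","top"):
    s=snap(n); cv2.imwrite(f"pics/{n}0.png",s["pixels"][:,:,::-1]); print(n,s["intrinsics"],s["k1"],np.array(s["R"]),-np.array(s["R"]).T@s["t"])
print(manip.sense())
E
```

```text
scene [[530.31551443   0.         309.40971641]
 [  0.         530.31551443 240.96314302]
 [  0.           0.           1.        ]] 0.037756605155998595 [[-0.78941957  0.61379413  0.00857411]
 [ 0.49439542  0.64401232 -0.58379902]
 [-0.36385425 -0.45662337 -0.81185294]] [1.01685552 0.60102702 1.18056708]
top [[570.05258939   0.         320.01123611]
 [  0.         570.05258939 234.70202265]
 [  0.           0.           1.        ]] 0.010888982056161713 [[-0.08621469 -0.99627193 -0.00304383]
 [-0.96925372  0.08458257 -0.23106929]
 [ 0.2304653  -0.01697133 -0.97293254]] [ 0.21536746 -0.00292556  1.52694015]
{'t': 0.1, 'q': array([ 9.68540565e-01,  5.28409854e-01,  1.43379103e+00,  3.94298883e-06,
        1.18138150e+00, -1.78481762e-01]), 'qd': array([ 0.00160288, -0.00302405, -0.00247275, -0.0016123 , -0.00022772,
        0.00066845]), 'tau': array([-5.18874131e-04, -4.43305349e+01, -1.78587037e+01, -2.69235761e-04,
        3.88758257e-03,  4.11789813e-06]), 'tcp_pos': array([0.25659108, 0.56918957, 0.23040358]), 'tool_rot': array([ 2.10305702e-01,  9.77635168e-01, -9.19326974e-04, -3.80261687e-04]), 'force': array([-0.35617114, -0.45767504, -1.06634744]), 'ft_torque': array([-0.00293906, -0.02398361,  0.02336491]), 'gripper_force': 0.0, 'finger_gap': 0.9980054307632921}
```

View pics/scene0.png

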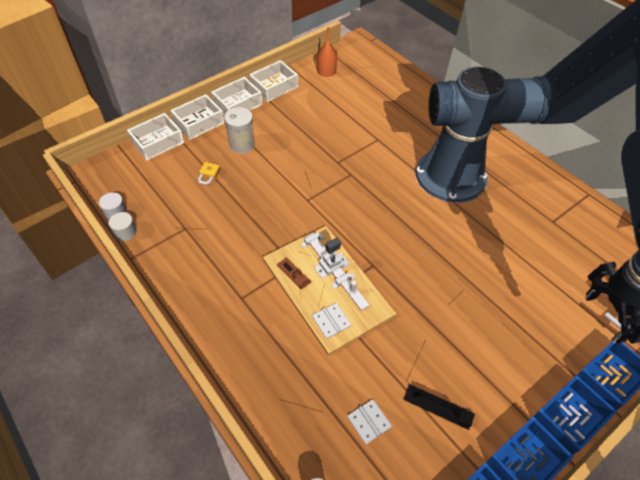

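View pics/top0.png

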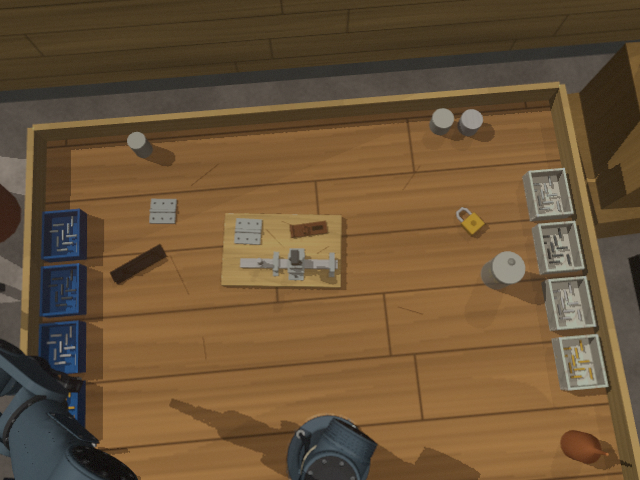

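Run:
```python
from h import *
S={n:snap(n) for n in("scene","top")}
# board corners by depth plane: z in 0.010..0.024 & bright pine
for n,s in S.items():
    H,W=480,640
    K=s["intrinsics"];R=np.array(s["R"]);t=np.array(s["t"])
    hsv=cv2.cvtColor(s["pixels"],cv2.COLOR_RGB2HSV)
    box={"scene":(230,200,420,370),"top":(200,195,365,305)}[n]
    pts=[];m=np.zeros((H,W),np.uint8)
    for v in range(box[1],box[3]):
        for u in range(box[0],box[2]):
            if s["depth"][v,u]>0 and 0.010<dep(s,u,v)[2]<0.15: m[v,u]=255
    zs=[dep(s,u,v)[2] for v,u in zip(*np.where(m>0))]
    m=cv2.morphologyEx(m,cv2.MORPH_CLOSE,np.ones((5,5)))
    m=cv2.morphologyEx(m,cv2.MORPH_OPEN,np.ones((9,9)))
    c=max(cv2.findContours(m,0,2)[0],key=cv2.contourArea)
    print(n,"medz",np.median(zs),cv2.contourArea(c))
    P=np.array([onz(s,*p[0],0.018)[:2] for p in c])
    r=cv2.minAreaRect((P*1000).astype(np.float32)); print(r)
    print(cv2.boxPoints(r))
    c0=box
    im=s["pixels"][c0[1]:c0[3],c0[0]:c0[2],::-1]
    f={"scene":4,"top":4.8}[n]
    im=cv2.resize(im,None,fx=f,fy=f,interpolation=cv2.INTER_CUBIC)[:600,:800]; cv2.imwrite(f"pics/{n}c.png",im)
```

```text
scene medz 0.019147892572728753 8471.5
((542.7470092773438, 81.80657196044922), (325.4491271972656, 206.61679077148438), 83.39927673339844)
[[421.41827  -67.96408 ]
 [626.66547  -91.714615]
 [664.07574  231.57722 ]
 [458.82855  255.32776 ]]
top medz 0.019497673187251596 8475.5
((541.6919555664062, 77.56085968017578), (322.1570129394531, 200.77236938476562), 84.08043670654297)
[[425.2287  -72.30567]
 [624.9305  -93.01176]
 [658.1552  227.4274 ]
 [458.45343 248.13348]]
```

View pics/scenec.png

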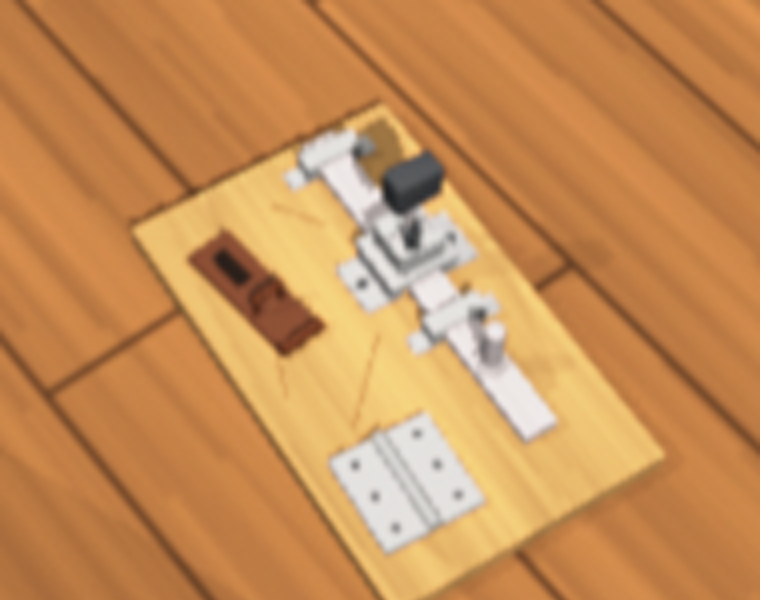

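View pics/topc.png

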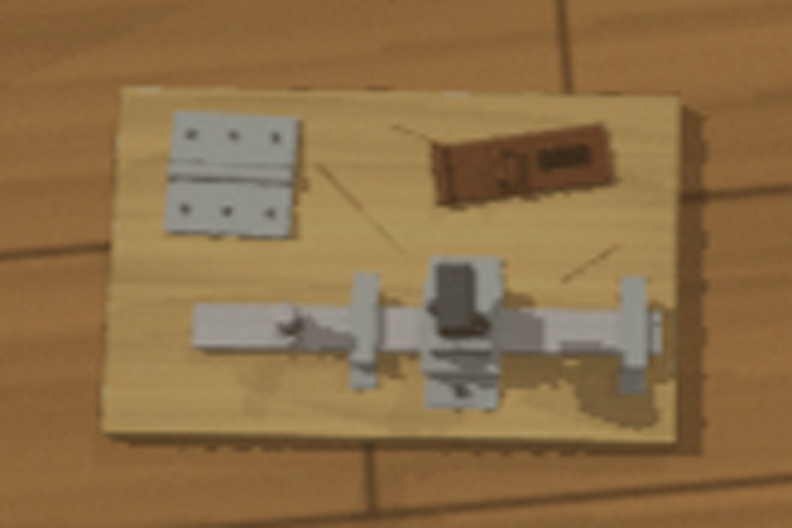

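Scene crop: handle at crop (413,182) and peg at (493,343). Top crop: handle at (456,298), peg top at (287,312). The peg lies on the world +y side of the plunger, and the handle's long side runs along board x (roughly world x).

```bash
cat > m.py <<'E'
from h import *
def meas():
  out={}
  for n,(b,pb) in {"scene":((315,225,350,260),(340,265,362,295)),"top":((285,240,310,275),(252,250,266,272))}.items():
    s=snap(n); m=np.zeros((480,640),np.uint8); pk=[]
    pts=[(u,v,dep(s,u,v)) for v in range(b[1],b[3]) for u in range(b[0],b[2])]
    h=[(u,v) for u,v,p in pts if p[2]>.088]
    a=np.array(h,float); hull=cv2.minAreaRect(np.float32(a))
    print(n,"handle n",len(h),"rect",hull)
    cen=a.mean(0); print("  centroid",cen,"on z .109:",onz(s,*cen,.109), "rectc",onz(s,*hull[0],.109))
    top=np.array([p for u,v,p in pts if p[2]>.118]); print("  top pts",len(top),top.mean(0) if len(top) else 0, top.max(0) if len(top) else 0)
    if len(top)>4: print("   toprect",cv2.minAreaRect(np.float32(top[:,:2]*1000)))
    pp=[(u,v,dep(s,u,v)) for v in range(pb[1],pb[3]) for u in range(pb[0],pb[2])]
    q=np.array([(u,v) for u,v,p in pp if .038<p[2]<.09],float)
    if len(q): print("  peg",len(q),q.mean(0),onz(s,*q.mean(0),.053), "maxz",max(p[2] for _,_,p in pp))
  return
E
python3 - <<'E'
from m import *
meas()
E
```

```text
scene handle n 186 rect ((336.3538513183594, 242.86927795410156), (11.783297538757324, 25.055015563964844), 60.2551155090332)
  centroid [332.91935484 244.86021505] on z .109: [0.49771038 0.04317337 0.109     ] rectc [0.48709907 0.04368268 0.109     ]
  top pts 110 [0.50933638 0.05518655 0.14247988] [1.01685552 0.60102702 1.18056708]
   toprect ((757.4373168945312, 309.82208251953125), (779.2496948242188, 34.09733581542969), 45.7984733581543)
  peg 59 [351.88135593 283.91525424] [0.50849094 0.13425899 0.053     ] maxz 0.07024911386629418
top handle n 136 rect ((296.3629150390625, 255.4835205078125), (28.061933517456055, 22.022716522216797), 87.39744567871094)
  centroid [295.05882353 257.01470588] on z .109: [0.49885977 0.04032207 0.109     ] rectc [0.50251388 0.03672772 0.109     ]
  top pts 109 [0.48767526 0.03929524 0.17540056] [0.51538594 0.05087028 1.52694015]
   toprect ((365.0771789550781, 25.55061912536621), (303.9518737792969, 22.557762145996094), 6.525116443634033)
  peg 32 [259.75    260.71875] [0.5082325  0.13528635 0.053     ] maxz 1.5269401476674576
```

```bash
cat >> h.py <<'E'
def plan(P,yaw_deg,n=1,S=None):
    """numbers for n equal calls to reach TCP P with tool y at yaw (world), tool down"""
    from scipy.spatial.transform import Rotation as Ro
    S=S or manip.sense(); Rm=Ro.from_quat(S["tool_rot"]).as_matrix(); th=np.degrees(np.arctan2(Rm[1,1],Rm[0,1]))
    print("t",round(S["t"],2),"tcp",S["tcp_pos"].round(4),"yaw",round(th,2),"F",S["force"].round(2),"T",S["ft_torque"].round(3),"gap",round(S["finger_gap"],3),"gf",round(S["gripper_force"],1),"tilt",Rm[2,:2].round(4))
    D=(np.array(P)-S["tcp_pos"])/n; d=(yaw_deg-th)/n
    for i in range(n):
        a=np.radians(th+d*i); x=np.array([-np.sin(a),np.cos(a),0]);y=np.array([np.cos(a),np.sin(a),0])
        print("travel",[round(float(v)/.8,4) for v in (D@x,D@y,-D[2])],"turn z",round(-d/180,4))
E
python3 -c "
from h import *
plan([.498,.042,.24],-96.2,5)"
```

```text
t 0.3 tcp [0.2569 0.5695 0.231 ] yaw 65.72 F [ 0.19 -0.47  0.57] T [-0.04  -0.035 -0.036] gap 1.002 gf 0.0 tilt [ 0.0001 -0.0007]
travel [-0.1092, -0.0954, -0.0023] turn z 0.1799
travel [-0.1433, -0.0221, -0.0023] turn z 0.1799
travel [-0.1329, 0.0581, -0.0023] turn z 0.1799
travel [-0.0811, 0.1202, -0.0023] turn z 0.1799
travel [-0.0041, 0.1449, -0.0023] turn z 0.1799
```

Emit:
{"name": "apply_moves", "arguments": {
  "claw": [0, 0, 0, 0, 0],
  "travel": [
    [-0.022, -0.019, 0],
    [-0.044, -0.038, 0],
    [-0.066, -0.057, 0],
    [-0.087, -0.076, 0],
    [-0.109, -0.095, -0.002]
  ],
  "turn": [
    [0, 0, 0.036],
    [0, 0, 0.072],
    [0, 0, 0.108],
    [0, 0, 0.144],
    [0, 0, 0.18]
  ],
  "newtons": 30
}}

```text
t: 0.72
tcp_pos: [0.3052, 0.4635, 0.2326]
tool_rot: [0.477, 0.879, -0.0, -0.0]
force: [0.7, -0.1, -0.1]
finger_gap: 0.499
gripper_force: 0.0
```

Emit:
{"name": "apply_moves", "arguments": {
  "claw": [0, 0, 0, 0, 0],
  "travel": [
    [-0.029, -0.004, 0],
    [-0.057, -0.009, 0],
    [-0.086, -0.013, 0],
    [-0.115, -0.018, 0],
    [-0.143, -0.022, -0.002]
  ],
  "turn": [
    [0, 0, 0.036],
    [0, 0, 0.072],
    [0, 0, 0.108],
    [0, 0, 0.144],
    [0, 0, 0.18]
  ]
}}

```text
t: 1.13
tcp_pos: [0.3534, 0.3581, 0.2344]
tool_rot: [0.703, 0.711, -0.0, -0.0]
force: [1.2, -0.9, -0.3]
finger_gap: 0.495
gripper_force: 0.0
```

Emit:
{"name": "apply_moves", "arguments": {
  "claw": [0, 0, 0, 0, 0],
  "travel": [
    [-0.027, 0.012, 0],
    [-0.053, 0.023, 0],
    [-0.08, 0.035, 0],
    [-0.106, 0.046, 0],
    [-0.133, 0.058, -0.002]
  ],
  "turn": [
    [0, 0, 0.036],
    [0, 0, 0.072],
    [0, 0, 0.108],
    [0, 0, 0.144],
    [0, 0, 0.18]
  ]
}}

```text
t: 1.55
tcp_pos: [0.4015, 0.2526, 0.2361]
tool_rot: [0.874, 0.486, -0.0, -0.0]
force: [0.4, -0.2, 0.9]
finger_gap: 0.496
gripper_force: 0.0
```

```bash
python3 -c "
from h import *
plan([.498,.042,.2],-96.2,2)"
```

```text
t 1.55 tcp [0.4015 0.2526 0.2361] yaw -31.8 F [ 0.42 -0.2   0.91] T [ 0.023 -0.061 -0.002] gap 0.496 gf 0.0 tilt [-0.0002 -0.0003]
travel [-0.0801, 0.1206, 0.0225] turn z 0.1789
travel [-0.0035, 0.1447, 0.0225] turn z 0.1789
```

Tracking is accurate.

Emit:
{"name": "apply_moves", "arguments": {
  "claw": [0, 0, 0, 0, 0],
  "travel": [
    [-0.016, 0.024, 0.004],
    [-0.032, 0.048, 0.009],
    [-0.048, 0.072, 0.013],
    [-0.064, 0.096, 0.018],
    [-0.08, 0.121, 0.022]
  ],
  "turn": [
    [0, 0, 0.036],
    [0, 0, 0.072],
    [0, 0, 0.108],
    [0, 0, 0.144],
    [0, 0, 0.179]
  ]
}}

```text
t: 1.97
tcp_pos: [0.4508, 0.1475, 0.2184]
tool_rot: [0.974, 0.225, 0.0, -0.0]
force: [0.0, -0.5, 0.0]
finger_gap: 0.503
gripper_force: 0.0
```

Emit:
{"name": "apply_moves", "arguments": {
  "claw": [0, 0, 0, 0, 0],
  "travel": [
    [-0.001, 0.029, 0.004],
    [-0.002, 0.058, 0.009],
    [-0.002, 0.087, 0.013],
    [-0.003, 0.116, 0.018],
    [-0.003, 0.145, 0.022]
  ],
  "turn": [
    [0, 0, 0.036],
    [0, 0, 0.072],
    [0, 0, 0.108],
    [0, 0, 0.144],
    [0, 0, 0.179]
  ]
}}

```text
t: 2.38
tcp_pos: [0.5001, 0.0423, 0.2008]
tool_rot: [0.999, -0.054, -0.0, -0.0]
force: [-0.1, -0.5, 0.4]
finger_gap: 0.498
gripper_force: 0.0
```

Run:
```python
from h import *
plan([.498,.042,.095],-96.2,1)
for n,(x0,y0) in {"scene":(290,185),"top":(260,210)}.items():
    s=snap(n); cv2.imwrite(f"pics/{n}1.png",cv2.resize(s["pixels"][y0:y0+100,x0:x0+100,::-1],None,fx=5,fy=5,interpolation=cv2.INTER_CUBIC))
a,b=[cv2.imread(f"pics/{n}1.png") for n in("scene","top")]
cv2.imwrite("pics/ab1.png",cv2.resize(np.hstack([a,b]),(800,400)))
```

```text
t 2.38 tcp [0.5001 0.0423 0.2008] yaw -96.25 F [-0.14 -0.49  0.41] T [ 0.01  -0.034 -0.017] gap 0.498 gf 0.0 tilt [-0.0001  0.    ]
travel [-0.0025, 0.0007, 0.1322] turn z -0.0003
```

View pics/ab1.png

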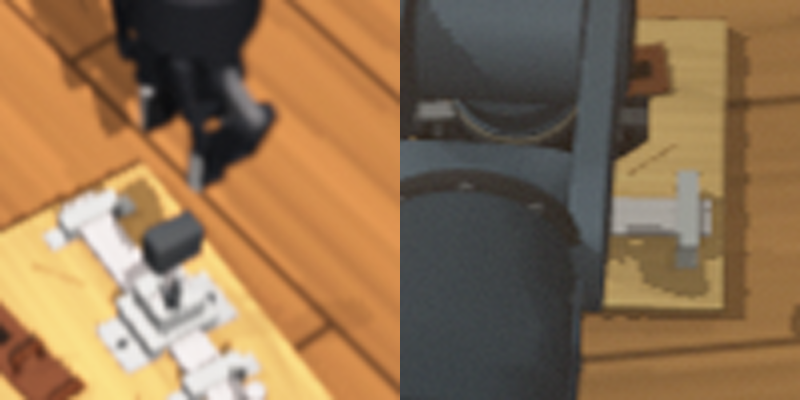

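Left half: the open fingers hang above the handle (crop 175,240) and straddle it. In the right half the arm hides it. Next I descend.

Emit:
{"name": "apply_moves", "arguments": {
  "claw": [0, 0, 0, 0, 0],
  "travel": [
    [-0.002, 0.001, 0.04],
    [-0.0025, 0.0007, 0.08],
    [-0.0025, 0.0007, 0.11],
    [-0.0025, 0.0007, 0.13],
    [-0.0025, 0.0007, 0.13]
  ],
  "turn": [
    [0, 0, 0],
    [0, 0, 0],
    [0, 0, 0],
    [0, 0, 0],
    [0, 0, 0]
  ]
}}

```text
t: 2.9
tcp_pos: [0.495, 0.0441, 0.0942]
tool_rot: [0.999, -0.051, -0.004, -0.0]
force: [0.2, 0.3, -0.4]
finger_gap: 0.5
gripper_force: 0.0
```

Emit:
{"name": "apply_moves", "arguments": {
  "claw": [-0.2, -0.3, -0.4, -0.5, -0.6],
  "travel": [
    [0, 0, 0],
    [0, 0, 0],
    [0, 0, 0],
    [0, 0, 0],
    [0, 0, 0]
  ],
  "turn": [
    [0, 0, 0],
    [0, 0, 0],
    [0, 0, 0],
    [0, 0, 0],
    [0, 0, 0]
  ],
  "newtons": 20
}}

```text
t: 3.32
tcp_pos: [0.4987, 0.0426, 0.0983]
tool_rot: [0.999, -0.051, 0.001, 0.001]
force: [-0.8, -3.1, 7.2]
finger_gap: 0.227
gripper_force: 23.3
```

```bash
python3 -c "
from h import *
plan([.498,.042,.095],-96.2,1)"
```

```text
t 3.32 tcp [0.4987 0.0426 0.0983] yaw -95.86 F [-0.83 -3.08  7.17] T [-0.5    0.13   0.024] gap 0.227 gf 23.3 tilt [0.0028 0.0012]
travel [-0.0008, 0.0008, 0.0042] turn z 0.0019
```

Emit:
{"name": "apply_moves", "arguments": {
  "claw": [-0.6, -0.6, -0.6],
  "travel": [
    [0, 0, 0],
    [0, 0, 0],
    [0, 0, 0]
  ],
  "turn": [
    [0, 0, 0],
    [0, 0, 0],
    [0, 0, 0]
  ]
}}

```text
t: 3.57
tcp_pos: [0.4987, 0.0425, 0.0983]
tool_rot: [0.999, -0.051, 0.001, 0.001]
force: [0.2, -2.0, 7.4]
finger_gap: 0.231
gripper_force: 23.5
```

```bash
python3 -c "
from h import *
plan([.498,.042,.095],-96.2,1)
s=snap('scene'); cv2.imwrite('pics/g.png',cv2.resize(s['pixels'][200:300,280:400,::-1],None,fx=6,fy=6,interpolation=cv2.INTER_CUBIC))"
```

```text
t 3.57 tcp [0.4987 0.0425 0.0983] yaw -95.89 F [ 0.17 -1.99  7.4 ] T [-0.485  0.211 -0.004] gap 0.231 gf 23.5 tilt [0.0028 0.0009]
travel [-0.0008, 0.0008, 0.0042] turn z 0.0017
```

View pics/g.png

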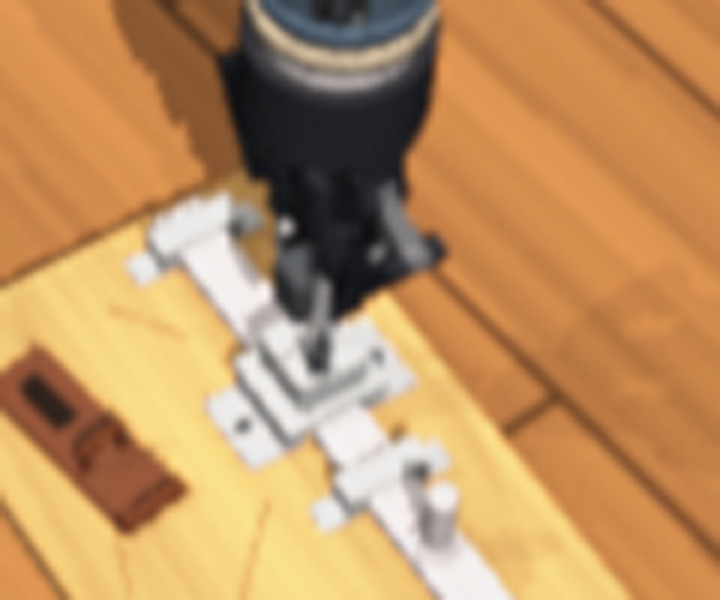

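The handle is gripped; the fingers close on it at crop (320,270). The 7 N upward comes from the pads swinging forward as they closed. Pulling up now.

Emit:
{"name": "apply_moves", "arguments": {
  "claw": [-0.6, -0.6, -0.6, -0.6, -0.6],
  "travel": [
    [0, 0, -0.002],
    [0, 0, -0.004],
    [0, 0, -0.006],
    [0, 0, -0.008],
    [0, 0, -0.008]
  ],
  "turn": [
    [0, 0, 0],
    [0, 0, 0],
    [0, 0, 0],
    [0, 0, 0],
    [0, 0, 0]
  ],
  "newtons": 30
}}

```text
t: 4.03
tcp_pos: [0.4983, 0.0427, 0.1033]
tool_rot: [0.999, -0.052, 0.0, 0.0]
force: [2.6, -4.1, -7.2]
finger_gap: 0.224
gripper_force: 29.6
```

Emit:
{"name": "apply_moves", "arguments": {
  "claw": [-0.6, -0.6, -0.6, -0.6, -0.6],
  "travel": [
    [0, 0, -0.002],
    [0, 0, -0.004],
    [0, 0, -0.006],
    [0, 0, -0.008],
    [0, 0, -0.008]
  ],
  "turn": [
    [0, 0, 0],
    [0, 0, 0],
    [0, 0, 0],
    [0, 0, 0],
    [0, 0, 0]
  ]
}}

```text
t: 4.45
tcp_pos: [0.4981, 0.0428, 0.1098]
tool_rot: [0.999, -0.051, 0.0, 0.0]
force: [2.3, -4.5, -9.0]
finger_gap: 0.225
gripper_force: 29.6
```

```bash
python3 -c "
from h import *
plan([.498,.042,.095],-96.2,1)"
```

```text
t 4.45 tcp [0.4981 0.0428 0.1098] yaw -95.9 F [ 2.27 -4.54 -9.03] T [-0.987 -0.593 -0.029] gap 0.225 gf 29.6 tilt [0.0008 0.0006]
travel [-0.0001, 0.001, 0.0184] turn z 0.0017
```

Emit:
{"name": "apply_moves", "arguments": {
  "claw": [-0.6, -0.6, -0.6, -0.6],
  "travel": [
    [0.0006, 0.0009, -0.001],
    [0.0006, 0.0009, -0.002],
    [0.0006, 0.0009, -0.0035],
    [0.0006, 0.0009, -0.0035]
  ],
  "turn": [
    [0, 0, 0],
    [0, 0, 0],
    [0, 0, 0],
    [0, 0, 0]
  ]
}}

```text
t: 4.78
tcp_pos: [0.4982, 0.0425, 0.1125]
tool_rot: [0.999, -0.052, 0.0, -0.0]
force: [2.2, -1.4, -10.2]
finger_gap: 0.232
gripper_force: 29.6
```

Emit:
{"name": "apply_moves", "arguments": {
  "claw": [-0.6, -0.6, -0.6],
  "travel": [
    [0, 0, -0.0006],
    [0, 0, -0.0012],
    [0, 0, -0.0012]
  ],
  "turn": [
    [0, 0, 0],
    [0, 0, 0],
    [0, 0, 0]
  ]
}}

```text
t: 5.03
tcp_pos: [0.4982, 0.0425, 0.1135]
tool_rot: [0.999, -0.052, 0.0, -0.0]
force: [2.5, -2.6, -10.5]
finger_gap: 0.23
gripper_force: 29.6
```

Emit:
{"name": "apply_moves", "arguments": {
  "claw": [-0.6, -0.6, -0.6],
  "travel": [
    [0, 0, -0.0006],
    [0, 0, -0.0012],
    [0, 0, -0.0012]
  ],
  "turn": [
    [0, 0, 0],
    [0, 0, 0],
    [0, 0, 0]
  ]
}}

```text
t: 5.28
tcp_pos: [0.4982, 0.0425, 0.1145]
tool_rot: [0.999, -0.052, 0.0, -0.0]
force: [3.8, -2.7, -9.8]
finger_gap: 0.229
gripper_force: 29.6
```

Emit:
{"name": "apply_moves", "arguments": {
  "claw": [-0.6, -0.6, -0.6],
  "travel": [
    [0, 0, -0.0006],
    [0, 0, -0.0012],
    [0, 0, -0.0012]
  ],
  "turn": [
    [0, 0, 0],
    [0, 0, 0],
    [0, 0, 0]
  ]
}}

```text
t: 5.53
tcp_pos: [0.4982, 0.0424, 0.1154]
tool_rot: [0.999, -0.052, 0.0, -0.0]
force: [1.8, -2.1, -10.0]
finger_gap: 0.228
gripper_force: 29.6
```

Emit:
{"name": "apply_moves", "arguments": {
  "claw": [-0.6, -0.6, -0.6],
  "travel": [
    [0, 0, -0.0006],
    [0, 0, -0.0012],
    [0, 0, -0.0012]
  ],
  "turn": [
    [0, 0, 0],
    [0, 0, 0],
    [0, 0, 0]
  ]
}}

```text
t: 5.78
tcp_pos: [0.4982, 0.0424, 0.1164]
tool_rot: [0.999, -0.052, -0.0, -0.0]
force: [2.5, -2.1, -10.7]
finger_gap: 0.222
gripper_force: 29.6
```

Emit:
{"name": "apply_moves", "arguments": {
  "claw": [-0.6, -0.6, -0.6],
  "travel": [
    [0, 0, -0.0006],
    [0, 0, -0.0012],
    [0, 0, -0.0012]
  ],
  "turn": [
    [0, 0, 0],
    [0, 0, 0],
    [0, 0, 0]
  ]
}}

```text
t: 6.03
tcp_pos: [0.4981, 0.0424, 0.1173]
tool_rot: [0.999, -0.052, -0.0, -0.0]
force: [2.4, -1.6, -10.9]
finger_gap: 0.228
gripper_force: 29.6
```

Emit:
{"name": "apply_moves", "arguments": {
  "claw": [-0.6, -0.6, -0.6],
  "travel": [
    [0, 0, -0.0006],
    [0, 0, -0.0012],
    [0, 0, -0.0012]
  ],
  "turn": [
    [0, 0, 0],
    [0, 0, 0],
    [0, 0, 0]
  ]
}}

```text
t: 6.28
tcp_pos: [0.4981, 0.0424, 0.1183]
tool_rot: [0.999, -0.052, 0.0, -0.0]
force: [1.4, -2.1, -12.1]
finger_gap: 0.226
gripper_force: 29.6
```

Emit:
{"name": "apply_moves", "arguments": {
  "claw": [-0.6, -0.6, -0.6],
  "travel": [
    [0, 0, -0.0006],
    [0, 0, -0.0012],
    [0, 0, -0.0012]
  ],
  "turn": [
    [0, 0, 0],
    [0, 0, 0],
    [0, 0, 0]
  ]
}}

```text
t: 6.53
tcp_pos: [0.4981, 0.0424, 0.1193]
tool_rot: [0.999, -0.052, -0.0, -0.0]
force: [2.8, -1.7, -10.9]
finger_gap: 0.229
gripper_force: 29.6
```

Emit:
{"name": "apply_moves", "arguments": {
  "claw": [-0.6, -0.6, -0.6],
  "travel": [
    [0, 0, -0.0006],
    [0, 0, -0.0012],
    [0, 0, -0.0012]
  ],
  "turn": [
    [0, 0, 0],
    [0, 0, 0],
    [0, 0, 0]
  ]
}}

```text
t: 6.78
tcp_pos: [0.4981, 0.0424, 0.1202]
tool_rot: [0.999, -0.052, -0.0, -0.0]
force: [3.9, -2.2, -11.1]
finger_gap: 0.228
gripper_force: 29.6
```

Emit:
{"name": "apply_moves", "arguments": {
  "claw": [-0.6, -0.6, -0.6],
  "travel": [
    [0, 0, -0.0006],
    [0, 0, -0.0012],
    [0, 0, -0.0012]
  ],
  "turn": [
    [0, 0, 0],
    [0, 0, 0],
    [0, 0, 0]
  ]
}}

```text
t: 7.03
tcp_pos: [0.4981, 0.0424, 0.1212]
tool_rot: [0.999, -0.052, -0.0, 0.0]
force: [3.1, -1.9, -11.7]
finger_gap: 0.225
gripper_force: 29.6
```

Emit:
{"name": "apply_moves", "arguments": {
  "claw": [-0.6, -0.6, -0.6],
  "travel": [
    [0, 0, -0.0006],
    [0, 0, -0.0012],
    [0, 0, -0.0012]
  ],
  "turn": [
    [0, 0, 0],
    [0, 0, 0],
    [0, 0, 0]
  ]
}}

```text
t: 7.28
tcp_pos: [0.4981, 0.0424, 0.1221]
tool_rot: [0.999, -0.052, -0.0, -0.0]
force: [2.7, -2.3, -12.7]
finger_gap: 0.227
gripper_force: 29.8
```

Emit:
{"name": "apply_moves", "arguments": {
  "claw": [-0.6, -0.6, -0.6],
  "travel": [
    [0, 0, -0.0006],
    [0, 0, -0.0012],
    [0, 0, -0.0012]
  ],
  "turn": [
    [0, 0, 0],
    [0, 0, 0],
    [0, 0, 0]
  ]
}}

```text
t: 7.53
tcp_pos: [0.4977, 0.0424, 0.1223]
tool_rot: [0.999, -0.052, -0.001, -0.0]
force: [4.8, -1.7, -19.4]
finger_gap: 0.229
gripper_force: 30.3
```

Emit:
{"name": "apply_moves", "arguments": {
  "claw": [-0.6, -0.6, -0.6],
  "travel": [
    [0, 0, -0.0006],
    [0, 0, -0.0008],
    [0, 0, -0.0008]
  ],
  "turn": [
    [0, 0, 0],
    [0, 0, 0],
    [0, 0, 0]
  ]
}}

```text
t: 7.78
tcp_pos: [0.4974, 0.0424, 0.1225]
tool_rot: [0.999, -0.052, -0.001, -0.0]
force: [4.1, -2.7, -24.6]
finger_gap: 0.228
gripper_force: 30.4
```

```bash
python3 -c "
from h import *
plan([.498,.042,.095],-96.2,1)
s=snap('scene'); cv2.imwrite('pics/g2.png',cv2.resize(s['pixels'][200:300,280:400,::-1],None,fx=6,fy=6,interpolation=cv2.INTER_CUBIC))"
```

```text
t 7.78 tcp [0.4974 0.0424 0.1225] yaw -95.92 F [  4.14  -2.73 -24.64] T [-0.489 -0.967  0.007] gap 0.228 gf 30.4 tilt [-0.0023  0.    ]
travel [0.0008, 0.0004, 0.0344] turn z 0.0015
```

View pics/g2.png

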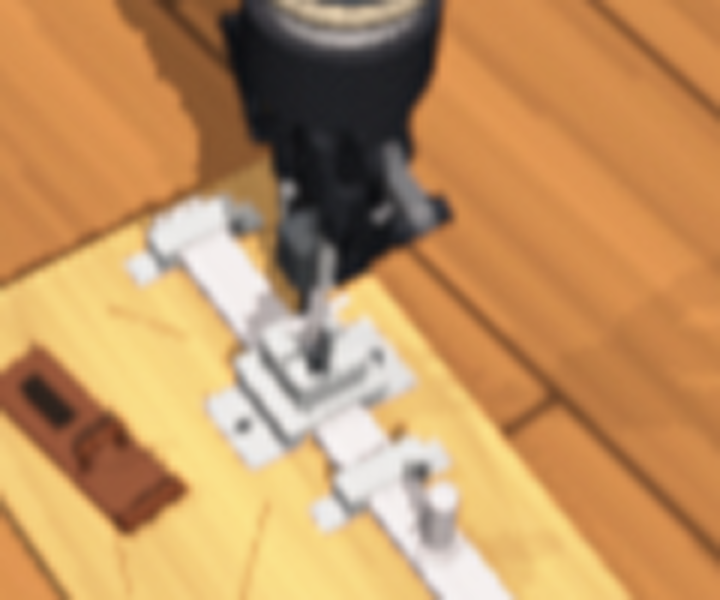

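The spindle is clearly extended. The stop is felt at TCP z ≈ 0.1222 (force jumps from 12.7 to 24.6 N). I'll ease off to about 0.6 mm below it, still above the ridge.

Emit:
{"name": "apply_moves", "arguments": {
  "claw": [-0.6, -0.6, -0.6],
  "travel": [
    [0, 0, 0.0015],
    [0, 0, 0.0026],
    [0, 0, 0.0026]
  ],
  "turn": [
    [0, 0, 0],
    [0, 0, 0],
    [0, 0, 0]
  ]
}}

```text
t: 8.08
tcp_pos: [0.4977, 0.0424, 0.1219]
tool_rot: [0.999, -0.052, -0.001, 0.0]
force: [1.1, -1.9, -11.6]
finger_gap: 0.223
gripper_force: 32.3
```

```bash
python3 -c "
from h import *
plan([.498,.042,.095],-96.2,1)"
```

```text
t 8.08 tcp [0.4977 0.0424 0.1219] yaw -95.91 F [  1.13  -1.86 -11.61] T [-0.527 -0.256 -0.043] gap 0.223 gf 32.3 tilt [-0.0011  0.0002]
travel [0.0004, 0.0004, 0.0336] turn z 0.0016
```

Emit:
{"name": "apply_moves", "arguments": {
  "claw": [-0.6, -0.6, -0.6, -0.6, -0.6],
  "travel": [
    [0, 0, 0],
    [0, 0, 0],
    [0, 0, 0],
    [0, 0, 0],
    [0, 0, 0]
  ],
  "turn": [
    [0, 0, -0.03],
    [0, 0, -0.06],
    [0, 0, -0.09],
    [0, 0, -0.12],
    [0, 0, -0.12]
  ]
}}

```text
t: 8.5
tcp_pos: [0.4977, 0.0423, 0.1221]
tool_rot: [0.991, 0.137, -0.0, 0.0]
force: [1.2, -2.1, -11.4]
finger_gap: 0.226
gripper_force: 32.3
```

```bash
python3 -c "
from h import *
plan([.498,.042,.095],-96.2,1)"
```

```text
t 8.5 tcp [0.4977 0.0423 0.1221] yaw -74.22 F [  1.25  -2.07 -11.37] T [-0.595 -0.286  0.021] gap 0.226 gf 32.3 tilt [-0.0008  0.    ]
travel [0.0003, 0.0005, 0.0339] turn z 0.1221
```

Emit:
{"name": "apply_moves", "arguments": {
  "claw": [-0.6, -0.6, -0.6, -0.6, -0.6],
  "travel": [
    [0, 0, 0],
    [0, 0, 0],
    [0, 0, 0],
    [0, 0, 0],
    [0, 0, 0]
  ],
  "turn": [
    [0, 0, -0.03],
    [0, 0, -0.06],
    [0, 0, -0.09],
    [0, 0, -0.11],
    [0, 0, -0.11]
  ]
}}

```text
t: 8.92
tcp_pos: [0.4977, 0.0423, 0.122]
tool_rot: [0.953, 0.304, -0.0, 0.0]
force: [1.2, -3.1, -11.2]
finger_gap: 0.225
gripper_force: 32.3
```

```bash
python3 -c "
from h import *
plan([.498,.042,.095],-96.2,1)"
```

```text
t 8.92 tcp [0.4977 0.0423 0.122 ] yaw -54.57 F [  1.17  -3.15 -11.19] T [-0.704 -0.184 -0.03 ] gap 0.225 gf 32.3 tilt [-0.0008 -0.0002]
travel [0.0001, 0.0005, 0.0337] turn z 0.2313
```

Emit:
{"name": "apply_moves", "arguments": {
  "claw": [-0.6, -0.6, -0.6],
  "travel": [
    [0, 0, 0],
    [0, 0, 0],
    [0, 0, 0]
  ],
  "turn": [
    [0, 0, -0.015],
    [0, 0, -0.029],
    [0, 0, -0.029]
  ],
  "newtons": 24
}}

```text
t: 9.17
tcp_pos: [0.4977, 0.0423, 0.1218]
tool_rot: [0.938, 0.347, -0.0, -0.0]
force: [1.5, -3.3, -10.6]
finger_gap: 0.232
gripper_force: 32.3
```

```bash
cat > r.py <<'E'
from h import *
from scipy.spatial.transform import Rotation as Ro
S=manip.sense(); R=Ro.from_quat(S["tool_rot"]).as_matrix()
print("t %.2f twist %.2f deg Tz %.3f tauq6 %.3f"%(S["t"],np.degrees(np.arctan2(R[1,1],R[0,1]))+95.91,S["ft_torque"][2],S["tau"][5]),"F",S["force"].round(1),"z %.4f"%S["tcp_pos"][2],"xy",S["tcp_pos"][:2].round(4))
E
python3 r.py
```

```text
t 9.17 twist 46.49 deg Tz 0.049 tauq6 -0.228 F [  1.5  -3.3 -10.6] z 0.1218 xy [0.4977 0.0423]
```

Emit:
{"name": "apply_moves", "arguments": {
  "claw": [-0.6, -0.6],
  "travel": [
    [0, 0, 0],
    [0, 0, 0]
  ],
  "turn": [
    [0, 0, -0.008],
    [0, 0, -0.008]
  ]
}}

```text
t: 9.33
tcp_pos: [0.4978, 0.0423, 0.1217]
tool_rot: [0.934, 0.358, -0.0, -0.0]
force: [1.0, -2.6, -11.9]
finger_gap: 0.228
gripper_force: 32.3
```

```bash
python3 r.py
```

```text
t 9.33 twist 47.91 deg Tz 0.017 tauq6 -0.108 F [  1.   -2.6 -11.9] z 0.1217 xy [0.4978 0.0423]
```

Emit:
{"name": "apply_moves", "arguments": {
  "claw": [-0.6, -0.6],
  "travel": [
    [0, 0, 0],
    [0, 0, 0]
  ],
  "turn": [
    [0, 0, -0.008],
    [0, 0, -0.008]
  ]
}}

```text
t: 9.5
tcp_pos: [0.4978, 0.0423, 0.1217]
tool_rot: [0.929, 0.37, -0.0, -0.0]
force: [0.4, -2.7, -11.4]
finger_gap: 0.227
gripper_force: 32.3
```

```bash
python3 r.py
```

```text
t 9.50 twist 49.37 deg Tz 0.016 tauq6 -0.107 F [  0.4  -2.7 -11.4] z 0.1217 xy [0.4978 0.0423]
```

Emit:
{"name": "apply_moves", "arguments": {
  "claw": [-0.6, -0.6],
  "travel": [
    [0, 0, 0],
    [0, 0, 0]
  ],
  "turn": [
    [0, 0, -0.01],
    [0, 0, -0.01]
  ]
}}

```text
t: 9.67
tcp_pos: [0.4978, 0.0423, 0.1216]
tool_rot: [0.923, 0.385, -0.0, -0.0]
force: [1.2, -3.4, -12.3]
finger_gap: 0.227
gripper_force: 32.3
```

```bash
python3 r.py
```

```text
t 9.67 twist 51.20 deg Tz 0.040 tauq6 -0.140 F [  1.2  -3.4 -12.3] z 0.1216 xy [0.4978 0.0423]
```

Emit:
{"name": "apply_moves", "arguments": {
  "claw": [-0.6, -0.6],
  "travel": [
    [0, 0, 0],
    [0, 0, 0]
  ],
  "turn": [
    [0, 0, -0.01],
    [0, 0, -0.01]
  ]
}}

```text
t: 9.83
tcp_pos: [0.4978, 0.0423, 0.1216]
tool_rot: [0.917, 0.399, -0.0, -0.0]
force: [0.3, -3.8, -11.6]
finger_gap: 0.226
gripper_force: 32.4
```

```bash
python3 r.py
```

```text
t 9.83 twist 53.00 deg Tz 0.027 tauq6 -0.140 F [  0.3  -3.8 -11.6] z 0.1216 xy [0.4978 0.0423]
```

Emit:
{"name": "apply_moves", "arguments": {
  "claw": [-0.6, -0.6],
  "travel": [
    [0, 0, 0],
    [0, 0, 0]
  ],
  "turn": [
    [0, 0, -0.01],
    [0, 0, -0.01]
  ]
}}

```text
t: 10.0
tcp_pos: [0.4978, 0.0423, 0.1216]
tool_rot: [0.91, 0.414, -0.0, -0.0]
force: [0.8, -3.9, -11.7]
finger_gap: 0.226
gripper_force: 32.4
```

```bash
python3 r.py
```

```text
t 10.00 twist 54.81 deg Tz 0.005 tauq6 -0.140 F [  0.8  -3.9 -11.7] z 0.1216 xy [0.4978 0.0423]
```

Emit:
{"name": "apply_moves", "arguments": {
  "claw": [-0.6, -0.6],
  "travel": [
    [0, 0, 0],
    [0, 0, 0]
  ],
  "turn": [
    [0, 0, -0.01],
    [0, 0, -0.012]
  ]
}}

```text
t: 10.17
tcp_pos: [0.4978, 0.0423, 0.1215]
tool_rot: [0.902, 0.431, -0.0, -0.0]
force: [0.3, -3.3, -11.7]
finger_gap: 0.224
gripper_force: 32.4
```

```bash
python3 r.py
```

```text
t 10.17 twist 56.98 deg Tz 0.041 tauq6 -0.090 F [  0.3  -3.3 -11.7] z 0.1215 xy [0.4978 0.0423]
```

Emit:
{"name": "apply_moves", "arguments": {
  "claw": [-0.6, -0.6],
  "travel": [
    [0, 0, 0],
    [0, 0, 0]
  ],
  "turn": [
    [0, 0, -0.01],
    [0, 0, -0.012]
  ]
}}

```text
t: 10.33
tcp_pos: [0.4978, 0.0423, 0.1216]
tool_rot: [0.894, 0.448, -0.0, -0.0]
force: [0.1, -4.0, -12.2]
finger_gap: 0.227
gripper_force: 32.4
```

```bash
python3 r.py
```

```text
t 10.33 twist 59.15 deg Tz 0.009 tauq6 -0.096 F [  0.1  -4.  -12.2] z 0.1216 xy [0.4978 0.0423]
```

Emit:
{"name": "apply_moves", "arguments": {
  "claw": [-0.6, -0.6],
  "travel": [
    [0, 0, 0],
    [0, 0, 0]
  ],
  "turn": [
    [0, 0, -0.01],
    [0, 0, -0.012]
  ]
}}

```text
t: 10.5
tcp_pos: [0.498, 0.0424, 0.1216]
tool_rot: [0.885, 0.465, -0.0, -0.0]
force: [0.1, -3.1, -11.6]
finger_gap: 0.229
gripper_force: 32.3
```

```bash
python3 r.py
```

```text
t 10.50 twist 61.30 deg Tz -0.097 tauq6 -0.179 F [  0.1  -3.1 -11.6] z 0.1216 xy [0.498  0.0424]
```

Tz has dropped to −0.10, so this looks like the stop. A half-degree step should confirm it.

Emit:
{"name": "apply_moves", "arguments": {
  "claw": [-0.6, -0.6],
  "travel": [
    [0, 0, 0],
    [0, 0, 0]
  ],
  "turn": [
    [0, 0, -0.002],
    [0, 0, -0.002]
  ]
}}

```text
t: 10.67
tcp_pos: [0.498, 0.0424, 0.1216]
tool_rot: [0.884, 0.467, -0.0, -0.0]
force: [0.3, -3.3, -11.8]
finger_gap: 0.227
gripper_force: 32.2
```

```bash
python3 r.py
```

```text
t 10.67 twist 61.65 deg Tz -0.176 tauq6 -0.141 F [  0.3  -3.3 -11.8] z 0.1216 xy [0.498  0.0424]
```

Emit:
{"name": "apply_moves", "arguments": {
  "claw": [-0.6, -0.6, -0.6, -0.6, -0.6],
  "travel": [
    [0, 0, 0],
    [0, 0, 0.002],
    [0, 0, 0.004],
    [0, 0, 0.005],
    [0, 0, 0.005]
  ],
  "turn": [
    [0, 0, 0.004],
    [0, 0, 0.004],
    [0, 0, 0.004],
    [0, 0, 0.004],
    [0, 0, 0.004]
  ]
}}

```text
t: 11.08
tcp_pos: [0.4981, 0.0424, 0.1175]
tool_rot: [0.887, 0.462, -0.0, -0.0]
force: [-1.6, -3.5, -9.9]
finger_gap: 0.229
gripper_force: 32.4
```

```bash
python3 r.py
```

```text
t 11.08 twist 61.00 deg Tz -0.100 tauq6 -0.068 F [-1.6 -3.5 -9.9] z 0.1175 xy [0.4981 0.0424]
```

Emit:
{"name": "apply_moves", "arguments": {
  "claw": [-0.6, -0.6, -0.6],
  "travel": [
    [0, 0, 0.001],
    [0, 0, 0.002],
    [0, 0, 0.002]
  ],
  "turn": [
    [0, 0, 0],
    [0, 0, 0],
    [0, 0, 0]
  ]
}}

```text
t: 11.33
tcp_pos: [0.4981, 0.0424, 0.1161]
tool_rot: [0.887, 0.463, -0.0, -0.0]
force: [-0.1, -3.1, -8.3]
finger_gap: 0.228
gripper_force: 32.8
```

```bash
python3 r.py
```

```text
t 11.33 twist 61.01 deg Tz -0.083 tauq6 -0.068 F [-0.1 -3.1 -8.3] z 0.1161 xy [0.4981 0.0424]
```

Force is starting to fall (−8.3 N). The pin is reaching the notch floor, so I'll lower a bit more.

Emit:
{"name": "apply_moves", "arguments": {
  "claw": [-0.6, -0.6, -0.6],
  "travel": [
    [0, 0, 0.0006],
    [0, 0, 0.0012],
    [0, 0, 0.0012]
  ],
  "turn": [
    [0, 0, 0],
    [0, 0, 0],
    [0, 0, 0]
  ]
}}

```text
t: 11.58
tcp_pos: [0.4982, 0.0424, 0.1158]
tool_rot: [0.887, 0.463, 0.0, 0.0]
force: [-2.6, -3.4, 0.2]
finger_gap: 0.226
gripper_force: 34.0
```

```bash
python3 r.py
```

```text
t 11.58 twist 61.01 deg Tz -0.059 tauq6 -0.067 F [-2.6 -3.4  0.2] z 0.1158 xy [0.4982 0.0424]
```

The pin rests in the notch: it stopped 6 mm below the pull stop and the load is gone. Release.

Emit:
{"name": "apply_moves", "arguments": {
  "claw": [-0.4, -0.2, 0, 0, 0],
  "travel": [
    [0, 0, 0],
    [0, 0, 0],
    [0, 0, 0],
    [0, 0, 0],
    [0, 0, 0]
  ],
  "turn": [
    [0, 0, 0],
    [0, 0, 0],
    [0, 0, 0],
    [0, 0, 0],
    [0, 0, 0]
  ]
}}

```text
t: 12.0
tcp_pos: [0.4986, 0.0426, 0.1153]
tool_rot: [0.887, 0.462, 0.001, 0.0]
force: [0.0, -0.8, -0.2]
finger_gap: 0.501
gripper_force: 0.0
```

Emit:
{"name": "apply_moves", "arguments": {
  "claw": [0, 0, 0, 0, 0],
  "travel": [
    [0, 0, -0.02],
    [0, 0, -0.05],
    [0, 0, -0.09],
    [0, 0, -0.12],
    [0, 0, -0.12]
  ],
  "turn": [
    [0, 0, 0],
    [0, 0, 0],
    [0, 0, 0],
    [0, 0, 0],
    [0, 0, 0]
  ]
}}

```text
t: 12.42
tcp_pos: [0.5016, 0.0422, 0.2157]
tool_rot: [0.887, 0.463, 0.005, 0.003]
force: [1.1, 0.4, 0.0]
finger_gap: 0.5
gripper_force: 0.0
```

Run:
```python
from h import *
plan([.5084,.1347,.2],-96.2,2)
s=snap('scene'); cv2.imwrite('pics/g3.png',cv2.resize(s['pixels'][190:300,280:400,::-1],None,fx=5,fy=5,interpolation=cv2.INTER_CUBIC))
```

```text
t 12.42 tcp [0.5016 0.0422 0.2157] yaw -34.89 F [1.14 0.41 0.02] T [-0.006 -0.018 -0.005] gap 0.5 gf 0.0 tilt [0.0053 0.0094]
travel [0.0498, -0.0296, 0.0098] turn z 0.1703
travel [0.0278, -0.0509, 0.0098] turn z 0.1703
```

View pics/g3.png

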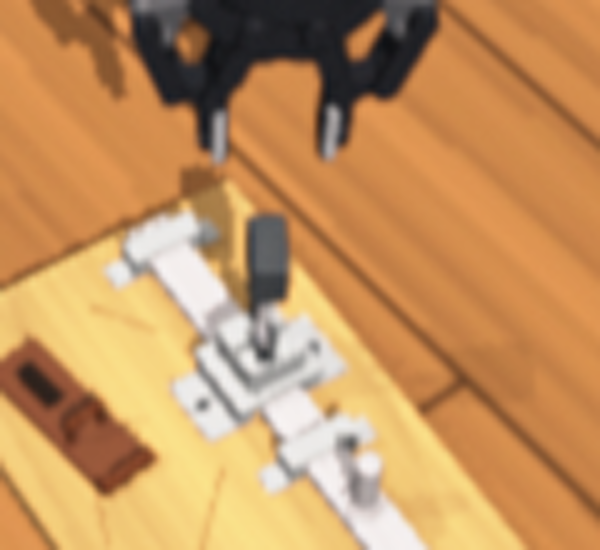

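The plunger stays up by itself, twisted, with the handle at crop (268,255). Next is the peg at crop (365,480). I'll grip it across board x.

Run:
```python
from h import *
S=manip.sense(); S["tcp_pos"]=np.array([.4985,.0425,.2115])
plan([.5086,.136,.17],-6.2,1,S)
```

```text
t 12.47 tcp [0.4985 0.0425 0.2115] yaw -34.9 F [-0.65 -0.38  0.19] T [-0.008 -0.018  0.005] gap 0.498 gf 0.0 tilt [0.0034 0.006 ]
travel [0.1031, -0.0565, 0.0519] turn z -0.1594
```

Emit:
{"name": "apply_moves", "arguments": {
  "claw": [0, 0, 0, 0, 0],
  "travel": [
    [0.02, -0.011, 0],
    [0.045, -0.025, 0],
    [0.075, -0.041, 0.01],
    [0.103, -0.0565, 0.03],
    [0.103, -0.0565, 0.052]
  ],
  "turn": [
    [0, 0, -0.035],
    [0, 0, -0.07],
    [0, 0, -0.105],
    [0, 0, -0.14],
    [0, 0, -0.159]
  ]
}}

```text
t: 12.88
tcp_pos: [0.5085, 0.1395, 0.1686]
tool_rot: [0.742, 0.67, 0.001, -0.0]
force: [1.1, -0.6, -0.7]
finger_gap: 0.499
gripper_force: 0.0
```

Emit:
{"name": "apply_moves", "arguments": {
  "claw": [0, 0],
  "travel": [
    [0, 0, 0],
    [0, 0, 0]
  ],
  "turn": [
    [0, 0, 0],
    [0, 0, 0]
  ]
}}

```text
t: 13.05
tcp_pos: [0.5066, 0.1359, 0.1677]
tool_rot: [0.745, 0.667, -0.002, -0.002]
force: [-0.6, -0.2, -0.0]
finger_gap: 0.501
gripper_force: 0.0
```

Run:
```python
from h import *
plan([.5086,.136,.041],-6.2,1)
```

```text
t 13.05 tcp [0.5066 0.1359 0.1677] yaw -6.34 F [-0.56 -0.18 -0.03] T [-0.034 -0.012  0.014] gap 0.501 gf 0.0 tilt [-0.0009 -0.0048]
travel [0.0004, 0.0024, 0.1584] turn z -0.0008
```

Emit:
{"name": "apply_moves", "arguments": {
  "claw": [0, 0, 0, 0, 0],
  "travel": [
    [0, 0, 0.04],
    [0, 0, 0.08],
    [0, 0, 0.12],
    [0, 0, 0.145],
    [0, 0, 0.158]
  ],
  "turn": [
    [0, 0, 0],
    [0, 0, 0],
    [0, 0, 0],
    [0, 0, 0],
    [0, 0, 0]
  ]
}}

```text
t: 13.47
tcp_pos: [0.5073, 0.1348, 0.0411]
tool_rot: [0.746, 0.666, -0.001, -0.001]
force: [0.2, -0.5, 0.2]
finger_gap: 0.501
gripper_force: 0.0
```

Emit:
{"name": "apply_moves", "arguments": {
  "claw": [0, 0],
  "travel": [
    [0, 0, 0],
    [0, 0, 0]
  ],
  "turn": [
    [0, 0, 0],
    [0, 0, 0]
  ]
}}

```text
t: 13.63
tcp_pos: [0.5088, 0.1353, 0.0435]
tool_rot: [0.745, 0.667, 0.0, 0.0]
force: [-0.6, -0.5, 0.5]
finger_gap: 0.501
gripper_force: 0.0
```

Emit:
{"name": "apply_moves", "arguments": {
  "claw": [-0.25, -0.5, -0.7, -0.8, -0.8],
  "travel": [
    [0, 0, 0],
    [0, 0, 0],
    [0, 0, 0],
    [0, 0, 0],
    [0, 0, 0]
  ],
  "turn": [
    [0, 0, 0],
    [0, 0, 0],
    [0, 0, 0],
    [0, 0, 0],
    [0, 0, 0]
  ]
}}

```text
t: 14.05
tcp_pos: [0.508, 0.1359, 0.0445]
tool_rot: [0.745, 0.667, 0.0, 0.0]
force: [-1.4, -0.5, 6.3]
finger_gap: 0.152
gripper_force: 23.7
```

Run:
```python
from h import *
S=manip.sense()
plan(S["tcp_pos"]+np.array([.108,.994,0])*.04,-6.34,1)
```

```text
t 14.05 tcp [0.508  0.1359 0.0445] yaw -6.27 F [-1.39 -0.51  6.28] T [0.032 0.415 0.008] gap 0.152 gf 23.7 tilt [0.     0.0004]
travel [0.05, -0.0001, -0.0] turn z 0.0004
```

Emit:
{"name": "apply_moves", "arguments": {
  "claw": [-0.8, -0.8, -0.8, -0.8, -0.8],
  "travel": [
    [0.008, 0, -0.001],
    [0.018, 0, -0.001],
    [0.028, 0, -0.001],
    [0.038, 0, -0.001],
    [0.045, 0, -0.001]
  ],
  "turn": [
    [0, 0, 0],
    [0, 0, 0],
    [0, 0, 0],
    [0, 0, 0],
    [0, 0, 0]
  ]
}}

```text
t: 14.47
tcp_pos: [0.5118, 0.1728, 0.0445]
tool_rot: [0.745, 0.668, -0.0, -0.0]
force: [-2.4, -2.6, 5.9]
finger_gap: 0.156
gripper_force: 24.4
```

Emit:
{"name": "apply_moves", "arguments": {
  "claw": [-0.8, -0.8, -0.8, -0.8],
  "travel": [
    [0.002, 0, 0],
    [0.004, 0, 0],
    [0.006, 0, 0],
    [0.006, 0, 0]
  ],
  "turn": [
    [0, 0, 0],
    [0, 0, 0],
    [0, 0, 0],
    [0, 0, 0]
  ]
}}

```text
t: 14.8
tcp_pos: [0.5121, 0.1758, 0.0445]
tool_rot: [0.744, 0.668, -0.001, 0.001]
force: [-2.9, -7.9, 7.1]
finger_gap: 0.154
gripper_force: 24.5
```

The end stop is felt at 40 mm. Release, retreat and check.

Emit:
{"name": "apply_moves", "arguments": {
  "claw": [-0.8, -0.4, 0, 0, 0],
  "travel": [
    [-0.001, 0, 0],
    [-0.001, 0, 0],
    [-0.001, 0, 0],
    [-0.001, 0, 0],
    [-0.001, 0, 0]
  ],
  "turn": [
    [0, 0, 0],
    [0, 0, 0],
    [0, 0, 0],
    [0, 0, 0],
    [0, 0, 0]
  ]
}}

```text
t: 15.22
tcp_pos: [0.5131, 0.1762, 0.0438]
tool_rot: [0.745, 0.667, 0.001, 0.0]
force: [-0.2, -0.6, -0.2]
finger_gap: 0.504
gripper_force: 0.0
```

Emit:
{"name": "apply_moves", "arguments": {
  "claw": [0, 0, 0, 0, 0],
  "travel": [
    [0, 0, -0.03],
    [0, 0, -0.07],
    [0, 0, -0.12],
    [0, 0, -0.16],
    [0, 0, -0.2]
  ],
  "turn": [
    [0, 0, 0],
    [0, 0, 0],
    [0, 0, 0],
    [0, 0, 0],
    [0, 0, 0]
  ]
}}

```text
t: 15.63
tcp_pos: [0.5127, 0.1759, 0.2056]
tool_rot: [0.745, 0.667, 0.0, 0.0]
force: [-0.4, 0.5, -1.2]
finger_gap: 0.502
gripper_force: 0.0
```

Emit:
{"name": "apply_moves", "arguments": {
  "claw": [0, 0, 0],
  "travel": [
    [0, 0, 0],
    [0, 0, 0],
    [0, 0, 0]
  ],
  "turn": [
    [0, 0, 0],
    [0, 0, 0],
    [0, 0, 0]
  ]
}}

```text
t: 15.88
tcp_pos: [0.5121, 0.1757, 0.2035]
tool_rot: [0.745, 0.667, -0.0, -0.0]
force: [-0.3, -0.5, 0.1]
finger_gap: 0.5
gripper_force: 0.0
```

Run:
```python
from h import *
s=snap('scene'); cv2.imwrite('pics/g4.png',cv2.resize(s['pixels'][190:340,260:420,::-1],None,fx=4,fy=4,interpolation=cv2.INTER_CUBIC))
```

```text
(no output)
```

View pics/g4.png

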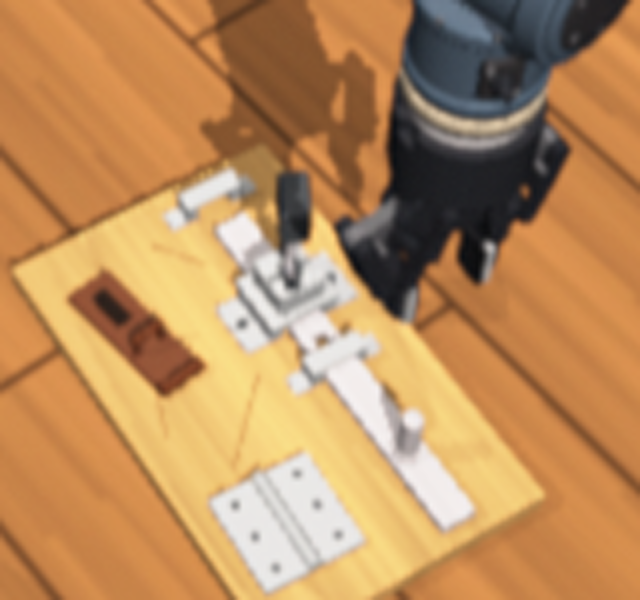

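The bar is clear of its keeper (bar end at crop (235,225), peg at (410,430)). The plunger is still up and twisted at (293,205), and the arm is clear.

```bash
python3 -c "
from station import manip
print(manip.sign_off())"
```

```text
the job is handed in; nothing more can be done
None
```

The job is handed in: the plunger rests in its notch by itself at about 61° of twist, the bolt bar is drawn the full 40 mm to its end stop, and the other ironmongery was not touched; sign-off returned no verdict.

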